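# Put the potting scoop away flat in the tool tray

## Task

Take the potting scoop that stands on edge in the brass letter rack, lay it flat on the cork mat with its hollow side up and let go of it. Then pick it up again and lower it level into the broad compartment of the tool tray, hollow side up, with the handle in the gap of the bridge, letting go only when it is down on the compartment's floor. Leave everything else where it is.

Things in the scene. Friction and masses are not known exactly. Their poses are not given: they have to be found in the camera images.
- scoop: Potting scoop, 188 mm, 140 g. Origin on its centreline, on the handle (good grip). x: to the pan; brass pan x 18 to 98, 70 wide, 4 mm floor, 3 mm rims on sides and handle end; dark wood handle x -90 to 18, 22 wide; both 14 mm thick. y: out of the hollow side (underside y -7, rims and handle top +7). z: across the width. Mass centre x 32. Starts on edge in the rack, z up, 10 mm above the table.
- scoop_tip (a point): Middle of the open front end of the scoop's pan, 98 mm from the scoop's origin along its x; axes as the scoop's.
- rack: Fixed letter rack: dark wood base 90 x 110 x 10 mm, four brass wire hoops 58 mm high (x -28 to 28 mm) forming two 18 mm slots along x at y -25 and +25 mm. Origin: centre of underside, z up. The scoop's pan stands in one slot, its handle jutting out freely to the rack's -x; a tile stands in the other.
- mat: Fixed cork mat on the table, 180 (x) x 200 (y) x 4 mm thick. Origin: centre of the underside, z up.
- tray: Fixed wooden tray, 214 (x) x 147 (y) x 24 mm high, walls 5, floor 6 mm thick. Broad compartment on the -y side, 204 x 82 mm inside; narrow one on the +y side, holding a knife. Bridge in the broad one: two blocks at x -74 to -62, 14 mm above the floor, with a 38 mm gap between them for the scoop's handle, so the pan goes to +x. Origin: centre of underside, z up.
- slot (a point): Where the scoop's origin lies when it is centred in the broad compartment: 7 mm above the compartment's floor, 13 mm above the table. Its x axis points along the compartment to the pan's end, z up (scoop's x along this x, scoop's y along this z).
- tile: Bystander: blue and white coaster tile 70 x 12 x 70 mm standing in the rack's other slot. Origin at its underside's height, 63 mm from the tile's middle towards the rack's -x.
- knife: Bystander: folded pruning knife 120 x 24 x 16 mm, dark wood with brass ends, lying in the tray's narrow compartment. Origin: centre of the underside.
- cup: Bystander: blue glazed cup, 84 mm wide, 70 mm high. Origin: centre of the underside.
- bottle: Bystander: amber bottle of plant feed, 52 mm wide, 130 mm high. Origin: centre of the underside.
- candle: Bystander: white candle jar with brass lid, 70 mm wide, 70 mm high. Origin: centre of the underside.
Things that resemble listed ones, but are neither listed nor needed, are in the scene too. There is more than one size of the scoop; the job needs the larger.

How it is judged:
On the way, in this order (a step that is already met when the one before it is completed fails the run):
1. the scoop lies flat on the cork mat, hollow side up, at rest and let go of (angle between scoop's own y axis and vertical below 0.1 rad and x of scoop in the frame of mat between -0.085 and 0.085 m and y of scoop in the frame of mat between -0.095 and 0.095 m and z of scoop in the frame of mat below 0.016 m and contact force between the fingers and scoop below 0.05 N and linear speed of scoop below 0.03 m/s), for 0.2 s.
2. the scoop, still held, is lowered level into the broad compartment, pan end towards +x, to within 6 mm of its floor (angle between scoop's own y axis and vertical below 0.08 rad and x of scoop in the frame of slot between -0.012 and 0.012 m and y of scoop in the frame of slot between -0.01 and 0.01 m and z of scoop in the frame of slot between -0.006 and 0.006 m and x of scoop_tip in the frame of slot above 0.08 m and contact force between the fingers and scoop above 0.3 N), for 0.05 s.
At the end, for the whole second after the job is handed in: Scoop flat (0.08 rad), hollow up, on the broad compartment's floor, pan towards its +x end, handle in the bridge gap: origin within 12 mm along, 10 mm across, 4 mm in height of site slot; at rest, released; bystanders within 30 mm of their starts (angle between scoop's own y axis and vertical below 0.08 rad and x of scoop in the frame of slot between -0.012 and 0.012 m and y of scoop in the frame of slot between -0.01 and 0.01 m and z of scoop in the frame of slot between -0.004 and 0.004 m and x of scoop_tip in the frame of slot above 0.08 m and linear speed of scoop below 0.02 m/s and contact force between the fingers and scoop below 0.05 N); the robot touches nothing.
It fails at once if the coaster tile is disturbed (moved more than 30 mm) (distance of tile from where it was at the start of the episode above 0.03 m).
It fails at once if the folded knife is disturbed (moved more than 30 mm) (distance of knife from where it was at the start of the episode above 0.03 m).
It fails at once if the cup is disturbed (moved more than 30 mm) (distance of cup from where it was at the start of the episode above 0.03 m).
It fails at once if the bottle is disturbed (moved more than 30 mm) (distance of bottle from where it was at the start of the episode above 0.03 m).
It fails at once if the candle jar is disturbed (moved more than 30 mm) (distance of candle from where it was at the start of the episode above 0.03 m).
It also fails if it takes over 64 s, if anything falls off the work surface, if the arm or the gripper's body presses on something with over 40 N, if the wrist force passes 120 N, or if a joint passes its speed limit or range.

## Robot

A 6-joint arm with a two-finger parallel gripper is mounted at the origin on the work surface. World frame = base frame: x ahead of the robot, y to its left, z up, the work surface at z = 0. Lengths are in m, angles in rad, forces in N, time in s.
With the tool pointing down it reaches from about 0.25 to 0.725 m from the base axis. Payload 4 kg.
Tool frame: the origin (TCP) lies midway between the tips of the shut fingers; the grasp point (between the pads) lies 19 mm behind it (bot.grip_depth is the distance from the TCP to the grasp point, in m); z points along the fingers, y is the line along which they close (so a half turn about z gives the same grasp; the last joint's range is limited). The gripper opens to 85 mm and grips with 20 to 120 N. Pads are 22 mm wide; open, the fingers measure 114 mm over their backs; the gripper's body (76 mm by 85 mm) begins 54 mm behind the grasp point. The pads swing forward as they close: fully open they stand 13 mm farther back than shut.
Start: joints at [1.203, 0.241, 0.005, 1.335, 0, 1.571], TCP at [0.18, 0.467, 0.192] pointing down, gripper open.
Joint ranges: [-2.72, 2.72], [-1.05, 1.87], [-1.09, 1.28], [-1.99, 2.15], [-1.42, 1.44], [-3.14, 3.14]. Speed limits (rad/s): [2.79, 2.79, 3.14, 3.14, 3.14, 3.14].

## Interface

Orientations are given as a unit quaternion [x, y, z, w].
In Python, from workcell import bot gives the robot as it stands.
- The arm moves only by the shell command python3 -m creep 'ROWS'. ROWS is JSON, one flat list of numbers, 5 for each row, row after row: the shift along the world's x, y, z in m, then the turn about the world's z in rad, then the finger opening in m, from 0 to 0.0854. In form: [x, y, z, twist, claw, x, y, z, twist, claw, ...]. A call has 1 to 10 rows; each row is the pose to reach, as a shift and turn from the pose commanded when the call began; what a row does not reach only later rows make up. A row lasts 1/12 s, in which the tool goes at most 41.7 mm and 7.16 degrees, less where a joint would pass 70% of its speed; a pose out of reach is approached as far as the arm can. A call with a gripper value outside its range is refused whole. The fingers move at their own pace and stop on an object; the grip force is fixed at half the most. Time passes only in rows, so rows that repeat a pose let the fingers close. It gives the time, the measured TCP pose, the force, the opening and the grip force at its end, in the units of the state.
- bot.get_obs(): the state, without advancing time (a new reading comes with each control period).
- bot.camera(name): name is "side" or "top" or "wrist"; returns a dict with "pixels" (420x560x3 uint8, red, green, blue), "camera_matrix" (3x3 intrinsics, pixels), "dist_coeffs" ([k1, k2, p1, p2, k3] as OpenCV has them; the pictures are not rectified), "extrinsics" (4x4, takes a point from world to camera coordinates); the wrist camera has in their place "T_tool_cam" (4x4, takes a point from camera to tool coordinates, whose origin is the TCP and whose axes are the flange's). Camera axes: x right, y down, z forward; pixel columns grow to the right and rows downward; lengths in m; the calibration is good to about 2 mm. A picture is of the moment at which its call begins: read the wrist's pose just before it. There is no depth.
- bot.job_done(): hands the job in; it is judged then, once.
Trained networks look in the newest picture that a camera, given by its name, has taken for a name from the list of things; names that differ only in an ending like _2 or _b are one class to them, and where a whole thing is asked for, a point or a joint stands for the part that bears it (a point fixed in the world has none). Each returns a list of dicts, best first, with "score" (0 to 1); they miss things now and then, are a little off and sometimes report something else, mostly with a low value. They report only what shows in the picture. A call takes as long as a camera call. They do not tell look-alikes from the thing itself.
- bot.look_for(camera, thing): "centre" ([column, row] as shares, 0 to 1, of the picture: columns of its width, rows of its height, amid what is visible of it).
- bot.place_of(camera, thing): "centre" ([column, row] as shares, 0 to 1, of the picture: columns of its width, rows of its height: a listed point, or the origin of a listed thing).
The state is a dict: "clock": time; "joint_pos": joint angles; "joint_vel": joint speeds; "tau": joint torques, N m; "eef_pos": TCP position; "tool_rot": TCP orientation; "ft_force": force on the tool from outside, world axes, zero at the start; "ft_torque": the same for the moment, N m; "grip_width": finger opening in m; "grasp_force": force on a finger pad.
Only numpy, scipy, OpenCV 4.12 (cv2) and the standard library are available. Lean on these libraries where they do the work, as an engineer would, in place of code of your own. Each camera call takes 0.05 s, during which the arm holds its last target. There are 200 camera calls.

## Working session

There is one attempt and no reset: what is moved stays moved. The work goes in short steps, Python scripts to look and compute and a shell command to move; the robot and the scene stay as the last step left them, time stands still between calls to the robot, and variables do not carry over. Pictures are saved under pics/ and viewed, at most 10 in all, crops included, and the job is handed in when it is done.

```bash
mkdir -p pics; cat > h.py <<'E'
import numpy as np, cv2
from workcell import bot
from scipy.spatial.transform import Rotation as R
def cam(name):
    o=bot.get_obs(); c=bot.camera(name)
    K=np.array(c["camera_matrix"]);d=np.array(c["dist_coeffs"])
    if name=="wrist":
        T=np.eye(4);T[:3,:3]=R.from_quat(o["tool_rot"]).as_matrix();T[:3,3]=o["eef_pos"]
        E=np.linalg.inv(T@np.array(c["T_tool_cam"]))
    else: E=np.array(c["extrinsics"])
    return dict(px=np.array(c["pixels"]),K=K,d=d,E=E)
def ray(c,uv):
    n=cv2.undistortPoints(np.array([[uv]],float),c["K"],c["d"])[0,0]
    M=np.linalg.inv(c["E"]); v=M[:3,:3]@[n[0],n[1],1]; return M[:3,3],v/np.linalg.norm(v)
def atz(c,uv,z):
    o,v=ray(c,uv); return o+v*(z-o[2])/v[2]
def tri(rs):
    A=sum(np.eye(3)-np.outer(v,v) for o,v in rs); b=sum((np.eye(3)-np.outer(v,v))@o for o,v in rs)
    return np.linalg.solve(A,b)
def proj(c,P):
    return cv2.projectPoints(np.array(P,float).reshape(-1,3),cv2.Rodrigues(c["E"][:3,:3])[0],c["E"][:3,3],c["K"],c["d"])[0][:,0]
def save(c,n): cv2.imwrite("pics/"+n,c["px"][...,::-1])
E
python3 - <<'E'
from h import *
print(bot.get_obs())
for n in ["side","top"]:
    c=cam(n); save(c,n+"0.png"); print(n,np.linalg.inv(c["E"])[:3,3].round(3))
    for t in ["scoop","scoop_tip","rack","mat","tray","slot","tile","knife","cup","bottle","candle"]:
        for r in bot.place_of(n,t)[:3]:
            uv=np.array(r["centre"])*[560,420]; print(t,round(r["score"],2),uv.round(0),atz(c,uv,.0).round(3)[:2], atz(c,uv,.045).round(3)[:2])
E
```

```text
{'clock': 0.0, 'joint_pos': array([1.20301633e+00, 2.41430658e-01, 3.71757273e-03, 1.33522363e+00,
       5.75268594e-05, 1.57079213e+00]), 'joint_vel': array([-0.00071278, -0.00051633,  0.00010677,  0.0004992 ,  0.00052037,
       -0.00036579]), 'tau': array([ 2.24023082e-03, -3.72316146e+01,  2.52408814e+01,  1.69358833e-02,
        2.06535551e-04,  4.92475223e-06]), 'eef_pos': array([0.17949134, 0.46588943, 0.1907017 ]), 'tool_rot': array([ 1.82853223e-01,  9.83139640e-01, -1.04689187e-03, -2.23971648e-04]), 'ft_force': array([-1.10313429e+00,  7.12863492e-04, -2.85189227e-01]), 'ft_torque': array([ 0.03679073, -0.01188668, -0.0022141 ]), 'grasp_force': 0.0, 'grip_width': 0.0854347279412425}
side [ 0.142 -0.596  0.86 ]
scoop 0.68 [149. 165.] [0.403 0.393] [0.389 0.341]
scoop 0.66 [207. 168.] [0.531 0.283] [0.511 0.237]
scoop_tip 0.72 [148. 185.] [0.367 0.319] [0.356 0.272]
scoop_tip 0.62 [229. 149.] [0.625 0.318] [0.599 0.27 ]
rack 0.6 [214. 165.] [0.553 0.283] [0.532 0.237]
mat 0.93 [265. 231.] [0.534 0.001] [ 0.513 -0.03 ]
mat 0.42 [348. 302.] [ 0.566 -0.27 ] [ 0.544 -0.287]
tra
[... 376 characters left out ...]
0.24 ] [0.513 0.231]
scoop 0.82 [162. 290.] [0.388 0.371] [0.391 0.358]
scoop_tip 0.73 [194. 208.] [0.606 0.285] [0.602 0.275]
scoop_tip 0.61 [186. 301.] [0.36  0.305] [0.364 0.294]
rack 0.88 [196. 232.] [0.544 0.28 ] [0.542 0.27 ]
mat 0.73 [299. 228.] [0.552 0.002] [0.55  0.002]
tray 0.68 [397. 222.] [ 0.564 -0.26 ] [ 0.561 -0.252]
slot 0.93 [394. 228.] [ 0.549 -0.252] [ 0.547 -0.244]
tile 0.79 [193. 250.] [0.493 0.289] [0.493 0.279]
knife 0.9 [413. 205.] [ 0.609 -0.303] [ 0.605 -0.294]
cup 0.7 [300. 137.] [ 0.798 -0.003] [ 0.788 -0.003]
cup 0.24 [190. 254.] [0.485 0.297] [0.485 0.287]
bottle 0.86 [335. 136.] [ 0.799 -0.098] [ 0.789 -0.096]
candle 0.8 [266. 144.] [0.779 0.09 ] [0.769 0.087]
```

View pics/top0.png

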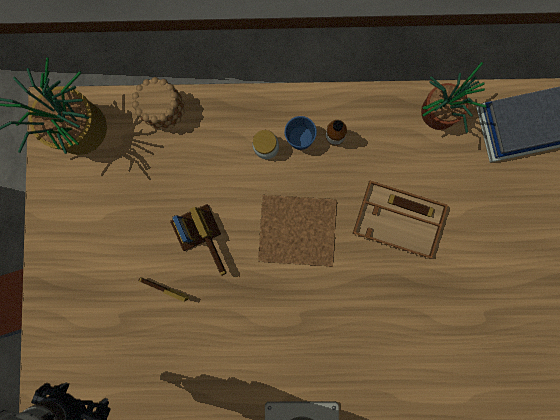

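View pics/side0.png

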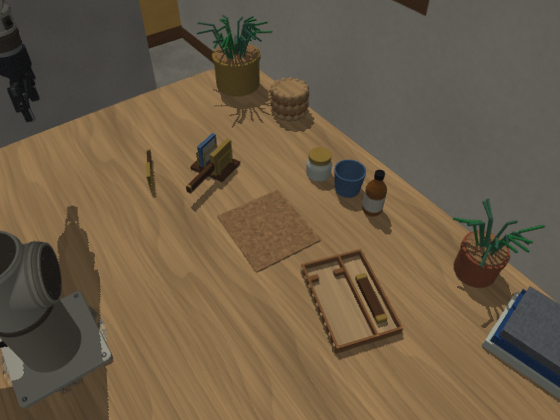

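Candidates for the scoop, in top-view pixels: A at (212,240), in the rack with its handle running to (224,274); and B at (168,290), a small brass and wood piece on the bare table. A fits the description because it stands in the rack and is larger. I'll confirm with one enlarged crop, taking the side and top views next to each other.

```bash
python3 - <<'E'
import cv2,numpy as np
a=cv2.imread("pics/side0.png")[125:225,130:260];b=cv2.imread("pics/top0.png")[195:315,130:250]
a=cv2.resize(a,(400,308),interpolation=cv2.INTER_CUBIC);b=cv2.resize(b,(400,400),interpolation=cv2.INTER_CUBIC)
im=np.zeros((400,800,3),np.uint8);im[:308,:400]=a;im[:,400:]=b
cv2.imwrite("pics/crop.png",np.clip(im*1.6,0,255).astype(np.uint8))
E
```

```text
(no output)
```

View pics/crop.png

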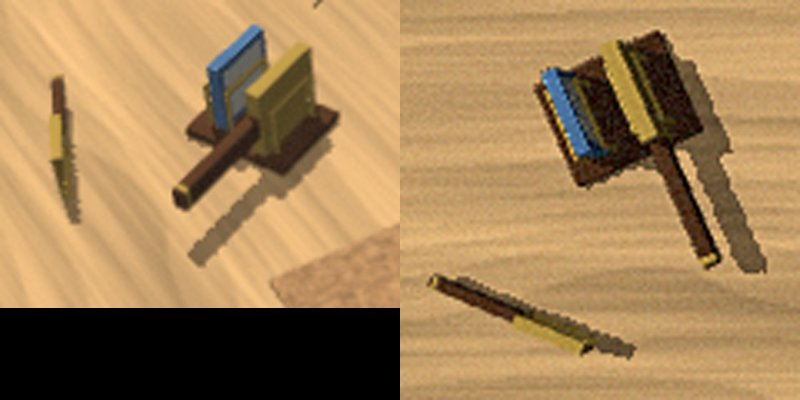

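The crop settles it. The larger scoop stands in the rack: its pan top edge is at crop (630,90), its handle end at (711,260), and its flat underside faces the side camera. The smaller look-alike lies alone on the table at crop (510,315). I'll reach for the one in the rack, and first move the wrist camera over it.

```bash
python3 -m creep '[0.27,-0.24,0.08,0.82,0.0854, 0.27,-0.24,0.08,0.82,0.0854, 0.27,-0.24,0.08,0.82,0.0854, 0.27,-0.24,0.08,0.82,0.0854, 0.27,-0.24,0.08,0.82,0.0854, 0.27,-0.24,0.08,0.82,0.0854, 0.27,-0.24,0.08,0.82,0.0854, 0.27,-0.24,0.08,0.82,0.0854, 0.27,-0.24,0.08,0.82,0.0854, 0.27,-0.24,0.08,0.82,0.0854]'
cat >> h.py <<'E'
def find(n,things):
    c=cam(n); out={}
    for t in things:
        for r in bot.place_of(n,t)[:2]:
            out.setdefault(t,[]).append((round(r["score"],2),(np.array(r["centre"])*[560,420]).round(1)))
    return c,out
E
python3 - <<'E'
from h import *
c,o=find("wrist",["scoop","scoop_tip","tile","rack"]); save(c,"w1.png"); print(o,np.linalg.inv(c["E"]).round(3),bot.get_obs()["joint_pos"].round(2))
for t,z in [("scoop",.045),("scoop_tip",.045),("rack",0)]:
    for s,uv in o.get(t,[]): print(t,s,atz(c,uv,z).round(4))
E
```

```text
clock: 2.03
eef_pos: [0.4519, 0.2244, 0.2725]
tool_rot: [-0.223, 0.975, -0.0, 0.001]
ft_force: [0.5, 1.1, 1.0]
grip_width: 0.0852
grasp_force: 0.0
{'scoop': [(0.65, array([394.8, 162.9])), (0.57, array([262.3, 207.2]))], 'scoop_tip': [(0.74, array([260.1, 275.6])), (0.55, array([362.8, 117.1]))], 'rack': [(0.87, array([281.7, 238.8]))]} [[-0.436  0.852  0.289  0.378]
 [ 0.9    0.414  0.139  0.189]
 [-0.001  0.321 -0.947  0.454]
 [ 0.     0.     0.     1.   ]] [0.47 0.23 0.2  1.54 0.   0.01]
scoop 0.65 [0.3935 0.351  0.045 ]
scoop 0.57 [0.51   0.2356 0.045 ]
scoop_tip 0.74 [0.5961 0.2729 0.045 ]
scoop_tip 0.55 [0.3649 0.2913 0.045 ]
rack 0.87 [0.5548 0.2846 0.    ]
```

View pics/w1.png

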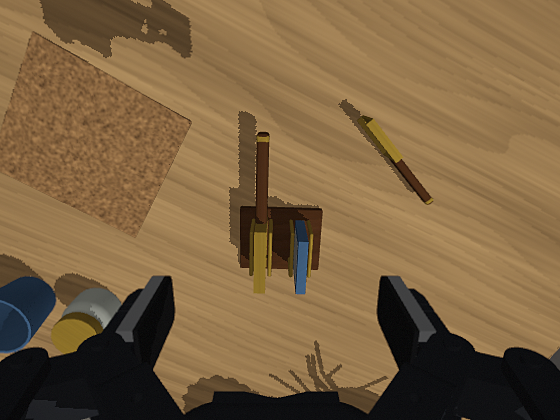

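The wrist view shows the scoop's handle from (263,135) to (261,220) and its pan edge down to (260,291), next to the blue tile at (302,255). The small scoop is off at (400,160).

```bash
python3 - <<'E'
from h import *
t,s=cam("top"),cam("side"); w=cam("wrist")
rs={"o":[(t,[211,242]),(s,[207,168]),(w,[262.3,207.2])],"tip":[(t,[194,208]),(s,[229,149]),(w,[260.1,275.6])],"hend":[(t,[223.3,273.3]),(w,[263,135])]}
P={}
for k,v in rs.items():
    P[k]=tri([ray(c,uv) for c,uv in v]); print(k,P[k].round(4),[ (proj(c,P[k])[0]-uv).round(1) for c,uv in v])
a=atz(w,[263,132.5],.056)-0; b=atz(w,[260,291],.080);m=atz(w,[261.5,220],.056)
for p in (a,m,b): print(p.round(4))
d=m-a;print("yaw handle",np.arctan2(d[1],d[0]), "net", np.arctan2(*(P["tip"]-P["o"])[[1,0]]), "a-b",np.arctan2(*(b-a)[[1,0]]),np.linalg.norm(b[:2]-a[:2]))
o=bot.get_obs(); print(o["eef_pos"],R.from_quat(o["tool_rot"]).as_matrix()[:,:2].round(3))
E
```

```text
o [0.5105 0.2359 0.0433] [array([-1.8,  1.5]), array([0.5, 0.8]), array([-3.5,  1.9])]
tip [0.6025 0.2792 0.0333] [array([-0.3,  0.8]), array([-0.2,  1. ]), array([-1. ,  3.1])]
hend [0.4318 0.2033 0.0141] [array([0.1, 0.1]), array([0.1, 0.3])]
[0.4237 0.2008 0.056 ]
[0.5173 0.2433 0.056 ]
[0.5918 0.2776 0.08  ]
yaw handle 0.4262080899555526 net 0.4391132347884313 a-b 0.42850485314944486 0.18480618762951279
[0.4487016  0.22742572 0.27134436] [[-0.899 -0.439]
 [-0.439  0.899]
 [ 0.001  0.   ]]
```

```bash
python3 -m creep '[0.057,0.011,-0.11,-0.026,0.06, 0.057,0.011,-0.11,-0.026,0.06, 0.057,0.011,-0.11,-0.026,0.06, 0.057,0.011,-0.11,-0.026,0.06, 0.057,0.011,-0.11,-0.026,0.06, 0.057,0.011,-0.11,-0.026,0.06]'
python3 - <<'E'
from h import *
c,o=find("wrist",["scoop","scoop_tip"]); save(c,"w2.png"); print(o)
ob=bot.get_obs(); print(ob["eef_pos"],R.from_quat(ob["tool_rot"]).as_matrix()[:,:2].round(3))
for t,z in [("scoop",.045),("scoop_tip",.045)]:
    for s,uv in o.get(t,[]): print(t,s,atz(c,uv,z).round(4))
print(proj(c,[[.4237,.2008,.056],[.5173,.2433,.056],[.5056,.2382,.045]]))
E
```

```text
clock: 2.93
eef_pos: [0.5061, 0.2384, 0.1625]
tool_rot: [-0.212, 0.977, 0.0, 0.0]
ft_force: [-0.3, -0.5, 0.1]
grip_width: 0.0602
grasp_force: 0.0
{'scoop': [(0.93, array([456.8, 123. ])), (0.84, array([267.4, 187.6]))], 'scoop_tip': [(0.93, array([408.3,  58. ]))]}
[0.50739941 0.2385278  0.16446175] [[-0.91  -0.414]
 [-0.414  0.91 ]
 [-0.005  0.   ]]
scoop 0.93 [0.3956 0.3521 0.045 ]
scoop 0.84 [0.5101 0.2335 0.045 ]
scoop_tip 0.93 [0.3698 0.2902 0.045 ]
[[274.3598079   74.19931997]
 [274.17962986 203.1758398 ]
 [274.46531815 185.2928509 ]]
```

View pics/w2.png

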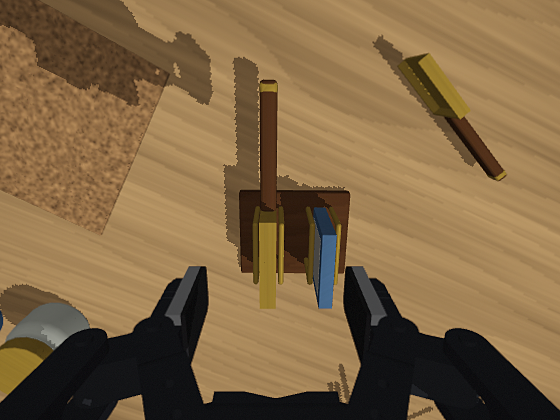

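The close wrist view shows the handle centreline at column 268 (rows 80 to 210), about 6 px left of my prediction at 274. The yaw matches. Next I'll turn this into a shift in the tool frame.

```bash
python3 - <<'E'
from h import *
c=cam("wrist"); 
obs=[]
for i in range(3): obs.append(bot.get_obs()["eef_pos"]); bot.camera("wrist")
print(np.array(obs).round(4))
d=np.array([.91,.4146]);n=np.array([-d[1],d[0]])
T=bot.get_obs()["eef_pos"]
for uv,z,x in [([268.3,80],.056,-90),([268.3,211],.056,18),([268,304],.080,98)]:
    p=atz(c,uv,z)[:2]; q=p-x*1e-3*d; print(q.round(4),"along",((q-T[:2])@d).round(4),"across",((q-T[:2])@n).round(4))
E
```

```text
[[0.5074 0.2384 0.1644]
 [0.5073 0.2382 0.164 ]
 [0.5073 0.238  0.1636]]
[0.513 0.236] along 0.0045 across -0.0042
[0.5118 0.2348] along 0.003 across -0.0048
[0.5095 0.2334] along 0.0003 across -0.0051
```

```bash
python3 -m creep '[0.0046,-0.0029,0,0,0.045, 0.0046,-0.0029,-0.03,0,0.045, 0.0046,-0.0029,-0.06,0,0.045, 0.0046,-0.0029,-0.09,0,0.045, 0.0046,-0.0029,-0.115,0,0.045, 0.0046,-0.0029,-0.136,0,0.045, 0.0046,-0.0029,-0.136,0,0.045, 0.0046,-0.0029,-0.136,0,0.045]'
python3 - <<'E'
from h import *
c=cam("wrist"); save(c,"w3.png"); print(bot.get_obs()["eef_pos"],bot.get_obs()["ft_force"])
E
```

```text
clock: 3.95
eef_pos: [0.5106, 0.2339, 0.0248]
tool_rot: [-0.211, 0.977, -0.0, -0.001]
ft_force: [0.2, -0.6, 1.2]
grip_width: 0.0456
grasp_force: 0.0
[0.51204097 0.23466259 0.02635344] [ 0.27820571 -0.02751902  0.18092756]
```

View pics/w3.png

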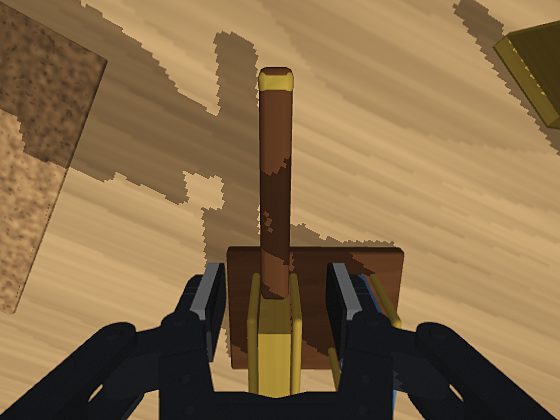

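The handle (column 276) sits midway between the pads (221 and 330), short of the pan. Next I close the fingers and lift.

```bash
python3 -m creep '[0,0,0,0,0.008, 0,0,0,0,0.004, 0,0,0,0,0.004, 0,0,0,0,0.004, 0,0,0,0,0.004, 0,0,0,0,0.004]'
python3 -m creep '[0,0,0.01,0,0.004, 0,0,0.03,0,0.004, 0,0,0.06,0,0.004, 0,0,0.09,0,0.004, 0,0,0.12,0,0.004, 0,0,0.13,0,0.004, 0,0,0.13,0,0.004, 0,0,0.13,0,0.004]'
python3 - <<'E'
from h import *
c,o=find("top",["mat","scoop"]); print(o)
print("mat corners",[atz(c,p,.004)[:2].round(3) for p in ([263,195],[337,199],[333,265],[259,262])])
c,o=find("side",["mat"]); print(o,[atz(c,p,.004)[:2].round(3) for p in ([274,193],[319,239],[263,266],[219,221])])
print(bot.get_obs()["joint_pos"].round(2))
E
```

```text
clock: 4.5
eef_pos: [0.5115, 0.2348, 0.026]
tool_rot: [-0.212, 0.977, 0.0, 0.0]
ft_force: [0.0, -0.3, -0.3]
grip_width: 0.0038
grasp_force: 0.0
clock: 5.17
eef_pos: [0.5116, 0.2348, 0.156]
tool_rot: [-0.211, 0.977, 0.0, 0.001]
ft_force: [-0.2, -0.1, -1.0]
grip_width: 0.0041
grasp_force: 0.0
{'mat': [(0.85, array([299.1, 228.2]))], 'scoop': [(0.58, array([211.4, 244.4]))]}
mat corners [array([0.64 , 0.098]), array([ 0.627, -0.1  ]), array([ 0.451, -0.087]), array([0.461, 0.11 ])]
{'mat': [(0.74, array([263.3, 231.2]))]} [array([0.624, 0.091]), array([ 0.623, -0.099]), array([ 0.468, -0.086]), array([0.456, 0.091])]
[ 0.43  0.38  0.1   1.3  -0.    0.  ]
```

The fingers shut on nothing (width 4 mm, no force), so I need to look before going on.

```bash
python3 - <<'E'
from h import *
w=cam("wrist");s=cam("side");o=bot.get_obs()
save(w,"w4.png")
a=cv2.resize(s["px"][110:260,140:260],(320,400),interpolation=cv2.INTER_CUBIC)
im=np.zeros((420,800,3),np.uint8); im[:400,:320]=a; im[:360,320:]=cv2.resize(w["px"],(480,360))
cv2.imwrite("pics/m4.png",np.clip(im[...,::-1]*1.4,0,255).astype(np.uint8))
for z in (.045,.056): print(z,proj(w,[[.5115-.09*.91,.2348-.09*.4146,z],[.5115+.018*.91,.2348+.018*.4146,z]]),proj(s,[[.5115-.09*.91,.2348-.09*.4146,z],[.5115+.018*.91,.2348+.018*.4146,z]]))
E
```

```text
0.045 [[274.39545609  77.66247419]
 [274.56528034 210.77581945]] [[187.19463641 189.19412767]
 [211.87130429 164.42088989]]
0.056 [[274.35024101  77.25427554]
 [274.5312397  215.08664491]] [[186.56892529 186.11981007]
 [211.44483318 161.34464348]]
```

View pics/m4.png

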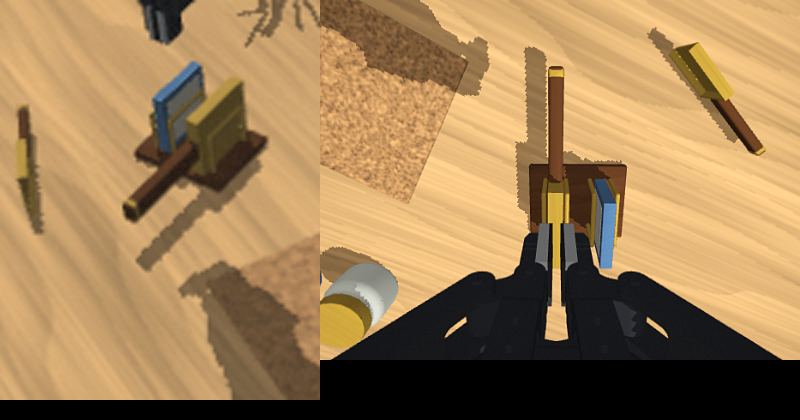

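```bash
python3 - <<'E'
from h import *
c=bot.camera("wrist");T=np.array(c["T_tool_cam"]);print(T.round(4),bot.grip_depth)
w=dict(K=np.array(c["camera_matrix"]),d=np.array(c["dist_coeffs"]),E=np.linalg.inv(T))
for z in (0,-.005,-.019,-.04): print(z,proj(w,[[x,y,z] for y in (-.0225,.0225,-.002,.002) for x in (-.011,.011)]).round(0).tolist())
# handle seen in w3: tool z of table etc
for x,y in ((-.018,0),(.09,0)): 
  for z in (-.03,-.019,0,.016): print(x,z,proj(w,[[x,y-.007,z],[x,y+.007,z]]).round(0).tolist())
E
```

```text
[[ 1.000e-03 -9.476e-01 -3.194e-01  8.180e-02]
 [ 1.000e+00  1.000e-03  2.000e-04  9.000e-04]
 [ 2.000e-04 -3.194e-01  9.476e-01 -1.815e-01]
 [ 0.000e+00  0.000e+00  0.000e+00  1.000e+00]] 0.0187
0 [[234.0, 259.0], [233.0, 223.0], [314.0, 260.0], [315.0, 223.0], [270.0, 260.0], [270.0, 223.0], [277.0, 260.0], [277.0, 223.0]]
-0.005 [[233.0, 264.0], [232.0, 227.0], [314.0, 264.0], [316.0, 227.0], [270.0, 264.0], [270.0, 227.0], [277.0, 264.0], [278.0, 227.0]]
-0.019 [[230.0, 276.0], [228.0, 237.0], [317.0, 277.0], [319.0, 237.0], [270.0, 276.0], [270.0, 237.0], [278.0, 276.0], [278.0, 237.0]]
-0.04 [[225.0, 300.0], [222.0, 256.0], [322.0, 300.0], [325.0, 256.0], [269.0, 300.0], [269.0, 256.0], [278.0, 300.0], [278.0, 256.0]]
-0.018 -0.03 [[259.0, 300.0], [288.0, 300.0]]
-0.018 -0.019 [[260.0, 288.0], [287.0, 288.0]]
-0.018 0 [[262.0, 271.0], [286.0, 271.0]]
-0.018 0.016 [[263.0, 258.0], [285.0, 258.0]]
0.09 -0.03 [[256.0, 65.0], [291.0, 65.0]]
0.09 -0.019 [[257.0, 66.0], [290.0, 66.0]]
0.09 0 [[259.0, 68.0], [288.0, 68.0]]
0.09 0.016 [[260.0, 70.0], [287.0, 70.0]]
```

```bash
python3 - <<'E'
from h import *
s=cam("side");t=cam("top");o=bot.get_obs();p=o["eef_pos"];print(p)
for dz in (0,.02,.045): print(dz,proj(s,[p+[0,0,dz]]),proj(t,[p+[0,0,dz]]))
im=cv2.resize(s["px"][60:180,140:280],(700,600),interpolation=cv2.INTER_CUBIC)
for dz,col in ((0,(255,0,0)),(.045,(0,255,0))):
    u=(proj(s,[p+[0,0,dz]])[0]-[140,60])*5; cv2.drawMarker(im,tuple(u.astype(int).tolist()),col,0,16)
cv2.imwrite("pics/s5.png",np.clip(im[...,::-1]*1.5,0,255).astype(np.uint8))
E
```

```text
[0.51116976 0.23455421 0.15508506]
0 [[203.03687177 135.75286708]] [[201.06702912 242.46629231]]
0.02 [[202.09560932 129.32240067]] [[199.35036212 242.30702122]]
0.045 [[200.88968606 121.05597342]] [[197.12358812 242.10042335]]
```

View pics/s5.png

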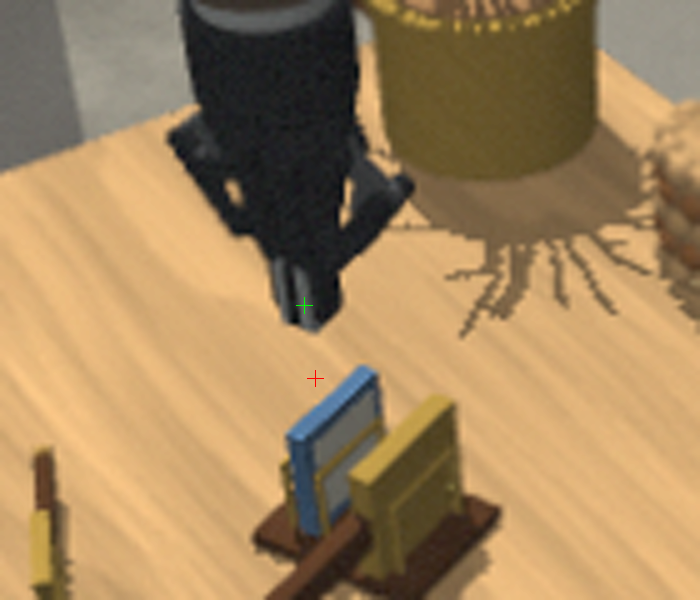

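The side view shows the shut fingertips at (310,325), about 33 mm above where the reported TCP projects (red, 378). The wrist picture agrees, so the fingers end 33 to 40 mm short of the nominal TCP and closed just above the handle. I'll go down again, about 36 mm deeper.

```bash
python3 -m creep '[0,0,0,0,0.045, 0,0,0,0,0.045, 0,0,-0.04,0,0.045, 0,0,-0.08,0,0.045, 0,0,-0.11,0,0.045, 0,0,-0.13,0,0.045, 0,0,-0.14,0,0.045, 0,0,-0.15,0,0.045, 0,0,-0.158,0,0.045, 0,0,-0.166,0,0.045]'
python3 -m creep '[0,0,0,0,0.045, 0,0,0,0,0.0, 0,0,0,0,0.0, 0,0,0,0,0.0, 0,0,0,0,0.0, 0,0,0,0,0.0, 0,0,0,0,0.0]'
```

```text
clock: 6.5
eef_pos: [0.5126, 0.2352, -0.0098]
tool_rot: [-0.212, 0.977, 0.0, 0.001]
ft_force: [0.0, -1.1, 0.0]
grip_width: 0.0449
grasp_force: 0.0
clock: 7.08
eef_pos: [0.5123, 0.235, -0.0093]
tool_rot: [-0.211, 0.977, 0.0, 0.001]
ft_force: [-0.6, -0.8, 6.1]
grip_width: 0.0131
grasp_force: 61.1
```

```bash
python3 -m creep '[0,0,0.01,0,0, 0,0,0.03,0,0, 0,0,0.06,0,0, 0,0,0.09,0,0, 0,0,0.12,0,0, 0,0,0.12,0,0, 0.02,-0.03,0.12,-0.12,0, 0.03,-0.06,0.12,-0.24,0, 0.04,-0.09,0.12,-0.36,0, 0.05,-0.12,0.12,-0.48,0]'
python3 -m creep '[0.005,-0.03,0,-0.12,0, 0.01,-0.06,0,-0.24,0, 0.015,-0.09,0,-0.36,0, 0.018,-0.11,0,-0.48,0, 0.018,-0.11,0,-0.6,0, 0.018,-0.11,0,-0.72,0, 0.018,-0.11,0,-0.84,0, 0.018,-0.11,0,-0.96,0, 0.018,-0.11,0,-1.08,0, 0.018,-0.11,0,-1.2,0]'
python3 -m creep '[0,0,0,-0.12,0, 0,0,0,-0.24,0, 0,0,0,-0.32,0, 0,0,0,-0.32,0, 0,0,0,-0.32,0]'
python3 - <<'E'
from h import *
o=bot.get_obs();print(o["joint_pos"].round(2),R.from_quat(o["tool_rot"]).as_matrix()[:,1].round(3))
for n in ("top","side"):
    c,f=find(n,["scoop","scoop_tip"]); print(n,f); save(c,n+"6.png")
    print(proj(c,[o["eef_pos"]+[0,0,.0545],o["eef_pos"]+[0,-.098,.0545]]))
E
```

```text
clock: 7.92
eef_pos: [0.5608, 0.1136, 0.1089]
tool_rot: [0.029, 1.0, -0.0, -0.001]
ft_force: [-0.5, 0.6, -1.5]
grip_width: 0.0129
grasp_force: 60.2
clock: 8.75
eef_pos: [0.5784, 0.0047, 0.1086]
tool_rot: [0.589, 0.808, -0.001, -0.001]
ft_force: [0.2, 0.5, -1.3]
grip_width: 0.0128
grasp_force: 60.2
clock: 9.17
eef_pos: [0.5787, 0.0047, 0.1089]
tool_rot: [0.707, 0.707, -0.001, -0.001]
ft_force: [-0.4, 0.7, -0.8]
grip_width: 0.013
grasp_force: 60.2
[0.01 0.44 0.08 1.21 0.   1.58] [ 1.    -0.001 -0.002]
top {'scoop': [(0.78, array([161.8, 286.4]))], 'scoop_tip': [(0.59, array([184.6, 297.5]))]}
[[296.95314378 213.02458205]
 [338.3523119  212.59942955]]
side {'scoop': [(0.89, array([278.9, 172.6])), (0.46, array([147.2, 165.3]))], 'scoop_tip': [(0.75, array([304.6, 201.1])), (0.71, array([346.9, 188.4]))]}
[[279.23886192 173.86993309]
 [306.28900389 199.63982243]]
```

The scoop is held where I expected it: the networks' side-view points (279,173) and (305,201) fall on my projections. Next I lower it onto the mat on edge.

```bash
python3 -m creep '[0,0,-0.03,0,0, 0,0,-0.06,0,0, 0,0,-0.085,0,0, 0,0,-0.105,0,0, 0,0,-0.114,0,0, 0,0,-0.118,0,0, 0,0,-0.118,0,0]'
python3 -m creep '[0,0,-0.002,0,0, 0,0,-0.002,0,0]'; python3 -m creep '[0,0,-0.002,0,0, 0,0,-0.002,0,0]'; python3 -m creep '[0,0,-0.002,0,0, 0,0,-0.002,0,0]'
```

```text
clock: 10.05
eef_pos: [0.5791, 0.0047, -0.0089]
tool_rot: [0.708, 0.706, -0.0, -0.0]
ft_force: [0.3, -0.1, -1.6]
grip_width: 0.0131
grasp_force: 60.3
clock: 10.22
eef_pos: [0.5808, 0.0047, -0.009]
tool_rot: [0.708, 0.706, 0.001, 0.001]
ft_force: [0.0, 0.3, -2.2]
grip_width: 0.0132
grasp_force: 60.3
clock: 10.38
eef_pos: [0.5801, 0.0047, -0.0116]
tool_rot: [0.708, 0.706, 0.001, 0.001]
ft_force: [0.8, -1.2, -1.8]
grip_width: 0.0133
grasp_force: 60.3
clock: 10.55
eef_pos: [0.5794, 0.0046, -0.0143]
tool_rot: [0.708, 0.706, 0.0, 0.0]
ft_force: [-0.3, 0.3, -1.0]
grip_width: 0.0128
grasp_force: 60.3
```

```bash
python3 -m creep '[0,0,-0.0015,0,0, 0,0,-0.0015,0,0]'; python3 -m creep '[0,0,-0.0015,0,0, 0,0,-0.0015,0,0]'
```

```text
clock: 10.72
eef_pos: [0.5796, 0.0047, -0.0152]
tool_rot: [0.708, 0.706, 0.0, 0.0]
ft_force: [-0.6, 0.8, 1.6]
grip_width: 0.0126
grasp_force: 60.9
clock: 10.88
eef_pos: [0.5797, 0.0048, -0.0153]
tool_rot: [0.708, 0.706, 0.0, 0.0]
ft_force: [-3.7, -0.3, 11.7]
grip_width: 0.0127
grasp_force: 62.2
```

```bash
python3 -m creep '[0,0,0.001,0,0, 0,0,0.001,0,0.034, 0,0,0.001,0,0.034, 0,0,0.001,0,0.034, 0,0,0.001,0,0.034]'
python3 -m creep '[-0.006,0,0,0,0.034, -0.011,0,0,0,0.034, -0.015,0,0,0,0.034, -0.019,0,0,0,0.034, -0.023,0,0,0,0.034, -0.026,0,0,0,0.034, -0.026,0,0,0,0.034]'
python3 - <<'E'
from h import *
for n in ("top","side"):
    c,f=find(n,["scoop","scoop_tip"]); print(n,f); save(c,n+"7.png")
E
```

```text
clock: 11.3
eef_pos: [0.5793, 0.0046, -0.0167]
tool_rot: [0.708, 0.706, -0.0, -0.0]
ft_force: [-0.0, -1.0, -0.2]
grip_width: 0.0341
grasp_force: 0.0
clock: 11.88
eef_pos: [0.5524, 0.0047, -0.0164]
tool_rot: [0.708, 0.706, -0.0, -0.0]
ft_force: [-0.8, -0.8, -0.9]
grip_width: 0.0339
grasp_force: 0.0
top {'scoop': [(0.6, array([164.2, 291.5]))], 'scoop_tip': [(0.93, array([331.4, 232. ])), (0.75, array([186.9, 300.9]))]}
side {'scoop': [(0.79, array([147.2, 163.6])), (0.77, array([270.9, 223.1]))], 'scoop_tip': [(0.7, array([286. , 251.2])), (0.48, array([148.2, 183.6]))]}
```

```bash
python3 -m creep '[0,0,0,0,0.0854, 0,0,0,0,0.0854, 0,0,0,0,0.0854, 0,0,0,0,0.0854, 0,0,0.02,0,0.0854, 0,0,0.05,0,0.0854, -0.01,0,0.08,0,0.0854, -0.02,0,0.11,0,0.0854, -0.02,0,0.13,0,0.0854, -0.02,0,0.13,0,0.0854]'
python3 - <<'E'
from h import *
cs={}
P={}
for n in ("top","side","wrist"):
    c,f=find(n,["scoop","scoop_tip","slot","tray"]); print(n,f); save(c,n+"8.png")
    for t in f:
        for s,uv in f[t]: print(t,s,atz(c,uv,{"tray":0,"slot":.013}.get(t,.011)).round(4)[:2])
o=bot.get_obs();print(o["eef_pos"],R.from_quat(o["tool_rot"]).as_matrix()[:,1].round(3))
w=cv2.imread("pics/wrist8.png");t=cv2.imread("pics/top8.png")[160:280,240:460]
im=np.zeros((600,800,3),np.uint8);im[:375,:500]=cv2.resize(w,(500,375));im[380:,:400]=cv2.resize(t,(400,220),interpolation=cv2.INTER_CUBIC)
s=cv2.imread("pics/side8.png")[180:360,210:410];im[380:,500:745]=cv2.resize(s,(245,220),interpolation=cv2.INTER_CUBIC)
cv2.imwrite("pics/m8.png",np.clip(im*1.3,0,255).astype(np.uint8))
E
```

```text
clock: 13.02
eef_pos: [0.5366, 0.0047, 0.119]
tool_rot: [0.708, 0.706, 0.003, 0.003]
ft_force: [0.2, -1.4, 0.1]
grip_width: 0.0853
grasp_force: 0.0
top {'scoop': [(0.68, array([164.6, 287.1]))], 'scoop_tip': [(0.77, array([189.2, 299.3])), (0.51, array([333.6, 234.8]))], 'slot': [(0.79, array([393.9, 228.8]))], 'tray': [(0.56, array([398. , 222.8]))]}
scoop 0.68 [0.3966 0.3605]
scoop_tip 0.77 [0.3641 0.2946]
scoop_tip 0.51 [ 0.5313 -0.0896]
slot 0.79 [ 0.5456 -0.2489]
tray 0.56 [ 0.5621 -0.2624]
side {'scoop': [(0.82, array([271.1, 223.4])), (0.68, array([265.9, 229.5]))], 'scoop_tip': [(0.9, array([287.5, 256.5])), (0.48, array([149.7, 184. ]))], 'slot': [(0.89, array([335.7, 300.9]))], 'tray': [(0.76, array([349.2, 298.2]))]}
scoop 0.82 [0.5539 0.0036]
scoop 0.68 [ 0.5323 -0.005 ]
scoop_tip 0.9 [ 0.5267 -0.1009]
scoop_tip 0.48 [0.3682 0.3077]
slot 0.89 [ 0.5394 -0.2573]
tray 0.76 [ 0.5739 -0.2643]
wrist {'scoop_tip': [(0.68, array([277.1, 290.7]))]}
scoop_tip 0.68 [ 0.5341 -0.0887]
[0.53333957 0.00466383 0.11345387] [ 1.    -0.003 -0.   ]
```

View pics/m8.png

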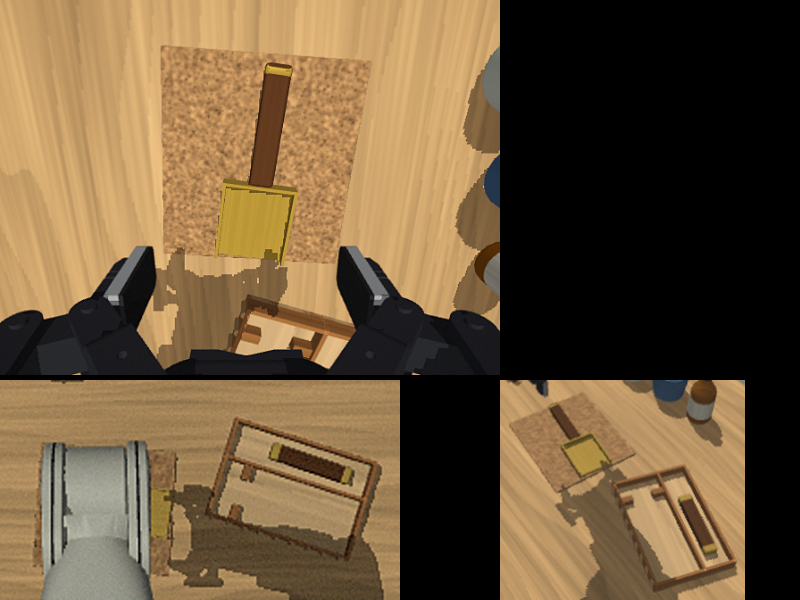

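The scoop lies flat, hollow side up, on the mat: in the mosaic its handle runs from (279,65) to (261,185) and its pan from (217,185) to (281,262). Next I measure it precisely by colour segmentation from this wrist view.

```bash
cat >> h.py <<'E'
def scoop_pose(c,roi,zt):
    hsv=cv2.cvtColor(c["px"],cv2.COLOR_RGB2HSV); m=np.zeros(hsv.shape[:2],np.uint8); x0,y0,x1,y1=roi
    h,s,v=[hsv[...,i].astype(int) for i in range(3)]
    r=c["px"][...,0].astype(int);b=c["px"][...,2].astype(int);g=c["px"][...,1].astype(int)
    k=(((r-b)>25)&(v<110)&((r-g)>15))
    m[y0:y1,x0:x1]=k[y0:y1,x0:x1]; m=cv2.morphologyEx(m,cv2.MORPH_OPEN,np.ones((5,5)))
    n,l,st,_=cv2.connectedComponentsWithStats(m); i=1+np.argmax(st[1:,4]); m=(l==i)
    v_,u=np.nonzero(m); pts=np.array([atz(c,p,zt)[:2] for p in np.c_[u,v_]])
    rect=cv2.minAreaRect((pts*1000).astype(np.float32)); return m,pts,rect,st[i]
E
python3 - <<'E'
from h import *
c=cam("wrist"); save(c,"w9.png")
print(c["px"][120,300],c["px"][150,300],c["px"][180,298],"cork",c["px"][120,230],"brass",c["px"][250,290],c["px"][250,260],"cap",c["px"][78,312])
m,pts,r,st=scoop_pose(c,(180,60,400,230),.018); print(r,st,m.sum())
mu=pts.mean(0); e=np.linalg.svd(pts-mu,full_matrices=False)[2][0]; e*=-np.sign(e[1]);t=(pts-mu)@e; print(mu,e,t.min(),t.max(),"yaw",np.arctan2(e[1],e[0]))
o=bot.get_obs(); print(o["eef_pos"])
f=[bot.place_of("wrist","scoop")]; print(f)
E
```

```text
[76 46 25] [78 48 26] [76 45 26] cork [134  99  62] brass [144 116  42] [141 114  41] cap [163 133  48]
((552.551025390625, 40.85527038574219), (99.62112426757812, 26.240251541137695), 85.63694763183594) [ 279   82   45  130 3509] 3509
[0.55296775 0.04348298] [-0.12411952 -0.99226727] -0.04689843678896722 0.051976801715626145 yaw -1.6952367668995962
[0.53339296 0.00465085 0.11354134]
[[{'centre': [0.5259, 0.4405], 'score': 0.74}]]
```

```bash
python3 -m creep '[0.017,-0.03,0.04,0,0.034, 0.017,-0.315,0.147,0,0.034, 0.017,-0.315,0.147,0,0.034, 0.017,-0.315,0.147,0,0.034, 0.017,-0.315,0.147,0,0.034, 0.017,-0.315,0.147,0,0.034, 0.017,-0.315,0.147,0,0.034, 0.017,-0.315,0.147,0,0.034, 0.017,-0.315,0.147,0,0.034, 0.017,-0.315,0.147,0,0.034]'
python3 -m creep '[0,0,0,0,0.034, 0,0,0,0,0.034, 0,0,0,0,0.034, 0,0,0,0,0.034]'
python3 - <<'E'
from h import *
c,f=find("wrist",["slot","tray","knife"]); save(c,"w10.png"); print(f,bot.get_obs()["eef_pos"])
for t,z in (("slot",.013),("tray",0),("knife",.006)):
    for s,uv in f.get(t,[]): print(t,s,atz(c,uv,z).round(4)[:2])
# predicted overlay from hypothesis
im=cv2.resize(c["px"],(800,600),interpolation=cv2.INTER_CUBIC)
cv2.imwrite("pics/w10b.png",np.clip(im[...,::-1]*1.3,0,255).astype(np.uint8))
E
```

```text
clock: 14.7
eef_pos: [0.5503, -0.3158, 0.2621]
tool_rot: [0.71, 0.704, -0.0, 0.002]
ft_force: [-0.3, 1.4, 0.1]
grip_width: 0.0342
grasp_force: 0.0
clock: 15.03
eef_pos: [0.5504, -0.3087, 0.2602]
tool_rot: [0.707, 0.707, -0.0, -0.001]
ft_force: [0.3, 0.4, -0.1]
grip_width: 0.0341
grasp_force: 0.0
{'slot': [(0.87, array([268.9, 110. ]))], 'tray': [(0.76, array([294.7, 117.4]))]} [ 0.55056058 -0.30940892  0.26063759]
slot 0.87 [ 0.5425 -0.2514]
tray 0.76 [ 0.5734 -0.2608]
```

View pics/w10b.png

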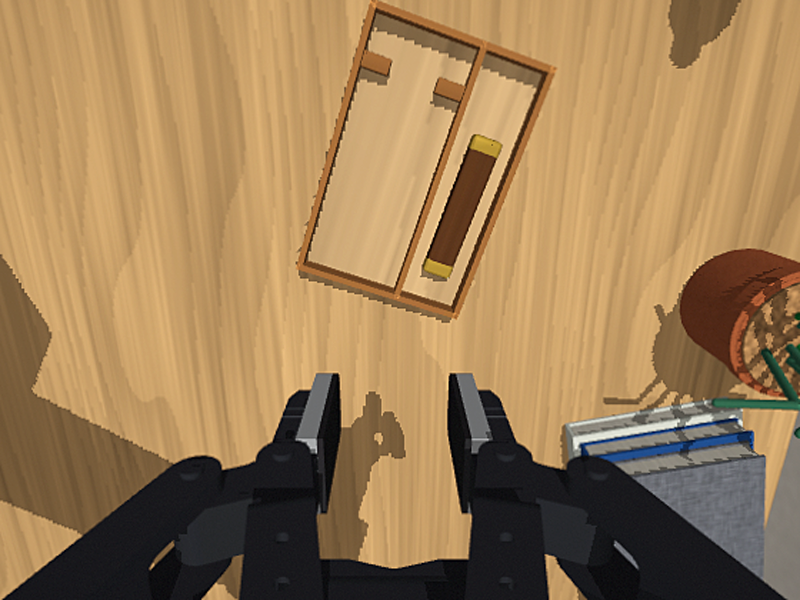

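The wrist view of the tray shows its rim corners at (373,2), (554,69), (456,314) and (300,267). The bridge blocks are at (377,66) and (448,90), with the knife in the right-hand compartment. I'll fit the tray's pose to these.

```bash
python3 - <<'E'
from h import *
from scipy.optimize import least_squares
w,t,s=cam("wrist"),cam("top"),cam("side")
k=.7
L=np.array([[-.107,-.0735],[-.107,.0735],[.107,.0735],[.107,-.0735]])
W=(np.array([[373,2],[554,69],[456,314],[300,266]])+.5)*k-.5
T=np.array([[354,236],[370,182],[450,206],[435,258]],float)
def P(p,L,z): c_,s_=np.cos(p[2]),np.sin(p[2]); return np.c_[L@np.array([[c_,s_],[-s_,c_]])+p[:2],np.full(len(L),z)]
def fit(obs): return least_squares(lambda p:np.concatenate([(wt*(proj(c,P(p,L,.024))-uv)).ravel() for c,uv,wt in obs]),[.56,-.26,-1.87])
for o in ([(w,W,1)],[(t,T,1)],[(w,W,1),(t,T,.6)]):
    r=fit(o);print(r.x.round(4),r.fun.round(1)); p=r.x
    print("slot",P(p,np.array([[-.004,-.0275]]),.013).round(4))
w_=[atz(w,q,.024)[:2] for q in W]; print([round(np.linalg.norm(w_[i]-w_[(i+1)%4])*1e3,1) for i in range(4)])
p=fit([(w,W,1)]).x
print("blocks pred(800px) at top",(proj(w,P(p,np.array([[-.068,-.0275-.030],[-.068,-.0275+.030]]),.02))/k).round(0))
E
```

```text
[ 0.5707 -0.2653 -1.8895] [-1.3 -2.8  2.7 -1.1  1.2  3.9 -2.7  2.3]
slot [[ 0.5458 -0.2529  0.013 ]]
[ 0.5671 -0.2691 -1.8666] [ 1.1 -0.3  0.5  0.4 -0.8 -1.  -0.7  0.9]
slot [[ 0.542  -0.2572  0.013 ]]
[ 0.5704 -0.2655 -1.8881] [-1.7 -2.5  2.4 -1.   1.1  4.  -2.7  2.6 -0.3 -1.5 -0.1 -0.9 -1.1 -0.7
 -1.8  0.2]
slot [[ 0.5456 -0.2531  0.013 ]]
[np.float64(142.6), np.float64(207.7), np.float64(141.5), np.float64(208.1)]
blocks pred(800px) at top [[376.  62.]
 [450.  89.]]
```

```bash
python3 - <<'E'
from h import *
from scipy.optimize import least_squares
w=cam("wrist"); t=cam("top"); s=cam("side"); save(s,"side11.png"); save(t,"top11.png")
k=.7; q=-.0275
# tray features: 4 rim corners, block top inner corners approx, divider top ends
L=np.array([[-.107,-.0735],[-.107,.0735],[.107,.0735],[.107,-.0735]])
W=(np.array([[373,2],[554,69],[456,314],[300,266]])+.5)*k-.5
S=np.array([[302,264],[360,251],[400,327],[336,349]],float)
T=np.array([[354,236],[370,182],[450,206],[435,258]],float)
def P(p,L,z): c_,s_=np.cos(p[2]),np.sin(p[2]); return np.c_[L@np.array([[c_,s_],[-s_,c_]])+p[:2],np.full(len(L),z)]
def f(c,uv,free):
    r=least_squares(lambda p:(proj(c,P(p,L,p[3] if free else .024))-uv).ravel(),[.56,-.26,-1.87,.024]); return r
for n,c,uv,fr in (("w",w,W,1),("w",w,W,0),("t",t,T,0),("s",s,S,0),("s",s,S,1)):
    r=f(c,uv,fr);print(n,r.x.round(4),r.fun.round(1),"slot",P(r.x,np.array([[-.004,q]]),.013).round(4)[0,:2])
for n in ("top","side","wrist"):
    print(n,[ (np.array(b["centre"])*[560,420]).round(1) for x in ("slot","scoop","scoop_tip") for b in bot.place_of(n,x)[:2]])
m=cam("side")
E
```

```text
w [ 0.5714 -0.266  -1.8904  0.0112] [-0.1  0.  -0.2  0.2  0.5  0.3 -0.2 -0.4] slot [ 0.5465 -0.2535]
w [ 0.5706 -0.2659 -1.8903  0.024 ] [-1.3 -2.8  2.7 -1.1  1.2  3.9 -2.7  2.3] slot [ 0.5458 -0.2535]
t [ 0.5671 -0.2691 -1.8666  0.024 ] [ 1.1 -0.3  0.5  0.4 -0.8 -1.  -0.7  0.9] slot [ 0.542  -0.2572]
s [ 0.5669 -0.2667 -1.9009  0.024 ] [-1.7 -0.2  0.3 -2.3  2.3  1.7 -0.9 -0. ] slot [ 0.5422 -0.254 ]
s [ 0.58   -0.257  -1.8992 -0.003 ] [-0.3  1.2 -0.1 -0.6  0.7  0.9 -0.3 -1.4] slot [ 0.5552 -0.2443]
top [array([391.8, 229.7]), array([197.3, 229. ]), array([295.6, 228.9]), array([163.6, 289.3]), array([332.2, 231.6]), array([184.6, 300. ])]
side [array([335.7, 298.4]), array([150.6, 165.7]), array([371.6, 297. ]), array([288.1, 255.3]), array([149.9, 184.8])]
wrist [array([269.8, 109.6])]
```

Next I go back to the scoop on the mat and come down over its handle, watching the force.

```bash
python3 -m creep '[-0.0015,0.319,-0.17,-0.123,0.04, -0.0015,0.319,-0.17,-0.123,0.04, -0.0015,0.319,-0.17,-0.123,0.04, -0.0015,0.319,-0.17,-0.123,0.04, -0.0015,0.319,-0.17,-0.123,0.04, -0.0015,0.319,-0.17,-0.123,0.04, -0.0015,0.319,-0.17,-0.123,0.04, -0.0015,0.319,-0.17,-0.123,0.04, -0.0015,0.319,-0.17,-0.123,0.04, -0.0015,0.319,-0.17,-0.123,0.04]'
python3 -m creep '[0,0,0,0,0.04, 0,0,0,0,0.04, 0,0,-0.02,0,0.04, 0,0,-0.05,0,0.04, 0,0,-0.05,0,0.04]'
python3 - <<'E'
from h import *
for i in range(2): bot.camera("wrist")
c=cam("wrist"); save(c,"w12.png"); o=bot.get_obs()
m,pts,r,st=scoop_pose(c,(180,20,400,330),.018); print(r,st)
T=o["eef_pos"][:2]; Rm=R.from_quat(o["tool_rot"]).as_matrix()
mu=pts.mean(0); e=np.linalg.svd(pts-mu,full_matrices=False)[2][0]; e*=-np.sign(e[1]);t=(pts-mu)@e
n=np.array([-e[1],e[0]])
print("eef",o["eef_pos"],"yaw",np.arctan2(e[1],e[0]),"tool y yaw",np.arctan2(Rm[1,1],Rm[0,1]),"len",np.ptp(t),"origin",(mu+e*(t.max()-.018)).round(4))
print("finger-centre across err",(mu-T)@n,"along origin-TCP",(mu-T)@e+t.max()-.018)
# columns of handle per row and of finger pads
for row in (150,200,240): 
    u=np.nonzero(m[row])[0]; print(row,u.min() if len(u) else None,u.max() if len(u) else None)
E
```

```text
clock: 16.87
eef_pos: [0.546, 0.0134, 0.0874]
tool_rot: [0.748, 0.664, -0.002, -0.003]
ft_force: [0.5, 0.1, 0.2]
grip_width: 0.0403
grasp_force: 0.0
clock: 17.28
eef_pos: [0.5459, 0.0069, 0.0372]
tool_rot: [0.751, 0.66, -0.003, -0.002]
ft_force: [-1.8, 1.0, -1.4]
grip_width: 0.0401
grasp_force: 0.0
((552.478515625, 41.348785400390625), (98.21393585205078, 22.356088638305664), 82.16911315917969) [ 256   86   41  165 6112]
eef [0.5496381  0.00749455 0.04184207] yaw -1.7051308066989623 tool y yaw -0.12791019157251246 len 0.09818085296413143 origin [0.5485 0.0105]
finger-centre across err -0.0015124931698845964 along origin-TCP -0.0028441161510156417
150 258 294
200 257 293
240 258 291
```

```bash
python3 -m creep '[-0.0012,0.002,-0.02,0,0.036, -0.0012,0.002,-0.04,0,0.036, -0.0012,0.002,-0.055,0,0.036, -0.0012,0.002,-0.0625,0,0.036, -0.0012,0.002,-0.0625,0,0.036, -0.0012,0.002,-0.0625,0,0.036]'
python3 -m creep '[0,0,-0.003,0,0.036, 0,0,-0.003,0,0.036]';python3 -m creep '[0,0,-0.002,0,0.036, 0,0,-0.002,0,0.036]';python3 -m creep '[0,0,-0.002,0,0.036, 0,0,-0.002,0,0.036]'
```

```text
clock: 17.93
eef_pos: [0.5488, 0.0104, -0.0207]
tool_rot: [0.75, 0.661, 0.001, 0.001]
ft_force: [0.1, -0.3, 0.7]
grip_width: 0.0361
grasp_force: 0.0
clock: 18.1
eef_pos: [0.5488, 0.0106, -0.0238]
tool_rot: [0.75, 0.661, 0.001, 0.001]
ft_force: [-0.4, 0.4, -0.6]
grip_width: 0.0362
grasp_force: 0.0
clock: 18.27
eef_pos: [0.548, 0.0107, -0.0266]
tool_rot: [0.75, 0.661, 0.0, 0.0]
ft_force: [-1.4, -0.4, 0.7]
grip_width: 0.0358
grasp_force: 0.0
clock: 18.43
eef_pos: [0.5475, 0.0107, -0.0291]
tool_rot: [0.75, 0.661, -0.0, -0.0]
ft_force: [-0.3, -0.2, 0.0]
grip_width: 0.0362
grasp_force: 0.0
```

```bash
for i in 1 2 3; do python3 -m creep '[0,0,-0.002,0,0.036, 0,0,-0.002,0,0.036]' | egrep 'eef|ft_'; done
```

```text
eef_pos: [0.5474, 0.0107, -0.0313]
ft_force: [-0.2, -0.1, -1.1]
eef_pos: [0.5474, 0.0107, -0.0333]
ft_force: [-0.6, 0.1, -0.6]
eef_pos: [0.5474, 0.0107, -0.0352]
ft_force: [-0.4, -0.3, 0.1]
```

```bash
for i in 1 2; do python3 -m creep '[0,0,-0.002,0,0.036, 0,0,-0.002,0,0.036]' | egrep 'eef|ft_'; done
```

```text
eef_pos: [0.5478, 0.0107, -0.0366]
ft_force: [-1.2, 0.4, 2.5]
eef_pos: [0.548, 0.0107, -0.0367]
ft_force: [-5.8, -0.2, 15.0]
```

```bash
python3 -m creep '[0,0,0.0065,0,0.036, 0,0,0.0065,0,0.036, 0,0,0.0065,0,0.0, 0,0,0.0065,0,0.0, 0,0,0.0065,0,0.0, 0,0,0.0065,0,0.0, 0,0,0.0065,0,0.0]'
python3 -m creep '[0,0,0.005,0,0, 0,0,0.015,0,0, 0,0,0.03,0,0, 0,0,0.06,0,0, 0,0,0.08,0,0, 0,0,0.08,0,0, 0,0,0.08,0,0]'
python3 - <<'E'
from h import *
bot.camera("side")
o=bot.get_obs();print(o["eef_pos"],R.from_quat(o["tool_rot"]).as_matrix()[:,1].round(3),o["ft_force"],o["ft_torque"])
E
```

```text
clock: 19.85
eef_pos: [0.5482, 0.0107, -0.032]
tool_rot: [0.75, 0.661, 0.0, 0.0]
ft_force: [-0.0, 0.4, 5.9]
grip_width: 0.02
grasp_force: 61.0
clock: 20.43
eef_pos: [0.5488, 0.0107, 0.0489]
tool_rot: [0.75, 0.661, 0.001, 0.001]
ft_force: [-0.0, 0.5, -2.0]
grip_width: 0.02
grasp_force: 60.2
[0.54745777 0.01067153 0.04750708] [ 0.992 -0.126 -0.   ] [ 0.03928121 -0.21885276 -2.01031358] [ 0.08474564  0.06488945 -0.0179344 ]
```

```bash
python3 -m creep '[-0.003,-0.03,0,-0.05,0, -0.003,-0.065,0,-0.1,0, -0.003,-0.1,0,-0.15,0, -0.003,-0.14,0,-0.193,0, -0.003,-0.175,0,-0.193,0, -0.003,-0.21,0,-0.193,0, -0.003,-0.24,0,-0.193,0, -0.003,-0.264,0,-0.193,0, -0.003,-0.264,0,-0.193,0, -0.003,-0.264,-0.01,-0.193,0]'
python3 -m creep '[0,0,-0.01,0,0, 0,0,-0.015,0,0, 0,0,-0.015,0,0, 0,0,-0.015,0,0]'
python3 - <<'E'
from h import *
for i in range(2):
  for n in ("top","side","wrist"):
    c,f=find(n,["scoop","scoop_tip","slot"]); save(c,n+"13.png"); o=bot.get_obs();p=o["eef_pos"];Rm=R.from_quat(o["tool_rot"]).as_matrix()
    yaw=np.arctan2(Rm[1,1],Rm[0,1])-np.pi/2; d=np.array([np.cos(yaw),np.sin(yaw),0]); org=np.array([p[0],p[1],p[2]+.043])
    if i==0: print("pose",p.round(4),yaw.round(4))
    print(n,{k:[(s,u.tolist()) for s,u in v] for k,v in f.items()},"pred org,tip",proj(c,[org,org+.098*d]).round(1).tolist(),"slot world",[atz(c,u,.013)[:2].round(4).tolist() for s,u in f.get("slot",[])])
E
```

```text
clock: 21.32
eef_pos: [0.5446, -0.2549, 0.0371]
tool_rot: [0.811, 0.585, 0.0, 0.0]
ft_force: [1.3, -0.2, -2.4]
grip_width: 0.0202
grasp_force: 60.2
clock: 21.65
eef_pos: [0.5439, -0.2517, 0.0213]
tool_rot: [0.81, 0.587, -0.001, -0.001]
ft_force: [0.3, -0.1, -0.9]
grip_width: 0.0201
grasp_force: 60.1
pose [ 0.5453 -0.253   0.0232] -1.8889
top {'scoop': [(0.69, [161.3, 288.9]), (0.63, [399.2, 225.0])], 'scoop_tip': [(0.72, [188.6, 301.2])], 'slot': [(0.73, [392.9, 228.9])]} pred org,tip [[399.1, 228.0], [436.3, 239.7]] slot world [[0.5454, -0.2463]]
pose [ 0.545  -0.2534  0.0231] -1.8897
side {'scoop': [(0.72, [340.6, 284.1]), (0.63, [147.7, 164.4])], 'scoop_tip': [(0.7, [148.4, 185.2]), (0.57, [356.8, 327.0])], 'slot': [(0.69, [336.4, 300.9]), (0.28, [319.2, 175.8])]} pred org,tip [[339.0, 284.8], [358.3, 325.6]] slot world [[0.5407, -0.2582], [0.7567, 0.0652]]
pose [ 0.5447 -0.2534  0.0227] -1.8899
wrist {'scoop': [(0.78, [274.9, 285.0])]} pred org,tip [[275.3, 284.3], [275.1, 447.1]] slot world []
top {'scoop': [(0.76, [401.0, 227.7]), (0.63, [161.8, 290.1])], 'scoop_tip': [(0.65, [185.5, 298.1])], 'slot': [(0.74, [396.9, 225.5])]} pred org,tip [[399.2, 228.2], [436.4, 240.0]] slot world [[0.5543, -0.257]]
side {'scoop': [(0.61, [148.5, 167.8]), (0.6, [341.6, 285.4])], 'scoop_tip': [(0.66, [149.1, 187.4]), (0.64, [359.5, 329.2])], 'slot': [(0.77, [334.8, 300.8])]} pred org,tip [[338.9, 285.0], [358.1, 325.8]] slot world [[0.538, -0.2559]]
wrist {'scoop': [(0.68, [275.0, 286.9])], 'scoop_tip': [(0.58, [387.7, 258.3])]} pred org,tip [[275.9, 284.5], [275.6, 447.6]] slot world []
```

The held scoop projects where the networks see it, and the slot estimates scatter evenly around this pose. I'll lower it into the compartment, watching the force.

```bash
python3 -m creep '[0,0,-0.015,0,0, 0,0,-0.03,0,0, 0,0,-0.034,0,0, 0,0,-0.034,0,0]' | egrep 'eef|ft_'
for i in 1 2 3; do python3 -m creep '[0,0,-0.003,0,0, 0,0,-0.003,0,0]' | egrep 'eef|ft_'; done
```

```text
eef_pos: [0.5432, -0.2526, -0.0129]
ft_force: [-0.4, 0.0, -2.3]
eef_pos: [0.5451, -0.2535, -0.0141]
ft_force: [-0.8, 0.8, -1.2]
eef_pos: [0.5449, -0.2535, -0.0172]
ft_force: [0.0, 0.0, -2.1]
eef_pos: [0.5446, -0.2533, -0.0206]
ft_force: [-0.8, -1.4, -2.1]
```

No contact, and the scoop is below the wall tops (and about 9 mm above the floor). I'll keep lowering in small steps until it touches.

```bash
for i in 1 2 3; do python3 -m creep '[0,0,-0.003,0,0, 0,0,-0.003,0,0]' | egrep 'eef|ft_'; done
```

```text
eef_pos: [0.5444, -0.2532, -0.0239]
ft_force: [0.4, -0.3, -1.6]
eef_pos: [0.5443, -0.2532, -0.027]
ft_force: [-0.3, -0.3, -1.7]
eef_pos: [0.5445, -0.2533, -0.0299]
ft_force: [-0.0, 0.2, -1.2]
```

```bash
python3 -m creep '[0,0,-0.0015,0,0, 0,0,-0.0015,0,0]' | egrep 'eef|ft_'
```

```text
eef_pos: [0.5447, -0.2533, -0.03]
ft_force: [-1.8, 2.1, 4.1]
```

It touches the floor at the expected height with the walls around it, which keeps it inside the tolerance. I'll ease off the preload, hold briefly, open only to 36 mm and rise.

```bash
python3 -m creep '[0,0,0.001,0,0, 0,0,0.001,0,0, 0,0,0.001,0,0.034, 0,0,0.001,0,0.034, 0,0,0.001,0,0.034, 0,0,0.001,0,0.034]'
python3 -m creep '[0,0,0.01,0,0.034, 0,0,0.03,0,0.034, 0,0,0.06,0,0.034, 0,0,0.1,0,0.034, 0,0.02,0.14,0,0.034, 0,-0.07,0.18,0,0.034, 0,-0.07,0.22,0,0.034, 0,-0.07,0.22,0,0.034, 0,-0.07,0.22,0,0.034, 0,-0.07,0.22,0,0.034]'
python3 - <<'E'
from h import *
for i in range(3): bot.camera("side")
c,f=find("wrist",["scoop","scoop_tip","slot","knife","tray"]); save(c,"w14.png")
for k,v in f.items():
    for s,u in v: print(k,s,u,atz(c,u,{"tray":0,"knife":.006}.get(k,.013)).round(4))
m,pts,r,st=scoop_pose(c,(150,0,330,260),.020); print("handle",r,st)
for n in ("top","side"):
    c,f=find(n,["scoop","scoop_tip","slot","tile","knife","cup","bottle","candle"]); save(c,n+"14.png"); print(n,f)
E
```

```text
clock: 24.85
eef_pos: [0.5448, -0.2534, -0.0298]
tool_rot: [0.81, 0.586, 0.0, 0.0]
ft_force: [-0.3, -0.6, 0.4]
grip_width: 0.0341
grasp_force: 0.0
clock: 25.68
eef_pos: [0.546, -0.3257, 0.1936]
tool_rot: [0.811, 0.585, 0.001, 0.003]
ft_force: [0.3, 0.6, -0.2]
grip_width: 0.034
grasp_force: 0.0
scoop 0.6 [257.4 105.4] [ 0.5471 -0.254   0.013 ]
scoop_tip 0.77 [255.9 203.3] [ 0.513  -0.3476  0.013 ]
slot 0.58 [255.7 102.4] [ 0.5465 -0.2509  0.013 ]
knife 0.95 [326.1 123. ] [ 0.6064 -0.2917  0.006 ]
tray 0.76 [284.1 106.5] [ 0.5714 -0.2638  0.    ]
handle ((554.6328735351562, -224.02035522460938), (97.42369842529297, 22.094806671142578), 71.64997100830078) [ 241   11   26  115 2682]
top {'scoop': [(0.87, array([395.7, 225.9])), (0.84, array([162.3, 289.9]))], 'scoop_tip': [(0.87, array([432.6, 239.1])), (0.82, array([187.2, 302.3]))], 'slot': [(0.8, array([392.2, 226.9]))], 'tile': [(0.72, array([191.6, 252.5]))], 'knife': [(0.89, array([409.5, 204.5]))], 'cup': [(0.92, array([300.7, 133.5])), (0.6, array([396.4, 230.1]))], 'bottle': [(0.74, array([331. , 135.4])), (0.2, array([398.3, 228.5]))], 'candle': [(0.6, array([265.8, 145.4]))]}
side {'scoop': [(0.97, array([337.6, 299.2])), (0.62, array([148.9, 166.1]))], 'scoop_tip': [(0.72, array([354. , 340.1])), (0.55, array([151.2, 182.2]))], 'slot': [(0.77, array([336.9, 297.8]))], 'tile': [(0.67, array([196. , 169.4]))], 'knife': [(0.86, array([371.1, 298. ]))], 'cup': [(0.63, array([343.4, 187.6]))], 'bottle': [(0.4, array([374.8, 208.5]))], 'candle': [(0.82, array([317.9, 174.6])), (0.28, array([348. , 301.5]))]}
```

All three cameras put the scoop's origin within a few millimetres of the slot. It lies flat with its handle at full width, and the bystanders haven't moved.

```bash
python3 -c "
from workcell import bot
print(bot.job_done())"
```

```text
the job is handed in; nothing more can be done
None
```

I laid the larger scoop flat on the mat hollow side up, then lowered it into the tray's broad compartment and let go on its floor; the cameras put it within a few mm of the slot and showed no bystander moved, and the job is handed in, though no verdict came back.

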